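Set and tighten a T-slot clamp bolt on a watchmaker's fixture plate

ROBOT

A 7-joint arm with a two-finger parallel gripper is mounted at the origin on the work surface. World frame = base frame: x ahead of the robot, y to its left, z up, the work surface at z = 0. Lengths are in mm, angles in rad, forces in N, time in s.
With the tool pointing down it reaches from about 400 to 850 mm from the base axis. Payload 4.5 kg.
Tool frame: the origin (TCP) lies at the very end of the fingers, on their centre line; the grasp point (between the pads) lies 19 mm behind it; z points along the fingers, y is the line along which they close (so a half turn about z gives the same grasp; the last joint's range is limited). The gripper opens to 88 mm and grips with 3 to 60 N. Pads are 18 mm wide; open, the fingers measure 123 mm over their backs; the gripper's body (75 mm by 187 mm) begins 45 mm behind the grasp point.
Start: joints at [-1.073, 0.689, -0.195, 1.565, 0.157, 0.902, -0.215], TCP at [279.579, 559.007, 238.743] pointing down, gripper open.
Joint ranges: [-3.01, 3.01], [-0.46, 2.08], [-1.47, 1.51], [0.13, 2.56], [-1, 4.14], [0.04, 2.09], [-2.66, 2.66]. Speed limits (rad/s): [2.57, 2.57, 3.14, 3.14, 3.14, 3.14, 3.14].

INTERFACE

Orientations are given as a unit quaternion [x, y, z, w].
In Python, from rig import robot gives the robot as it stands.
- The arm moves only by the tool carry_out, never from a script. Its argument "series" is a list of rows, each an object of numbers: "claw": the finger opening in mm, from 0 to 88.1; "dx", "dy", "dz": the shift along the world's x, y, z in mm; "rx", "ry", "rz": the turn, a rotation vector about the world's x, y, z in rad. A call has 1 to 8 rows; each row is the pose to reach, as a shift and turn from the pose commanded when the call began; what a row does not reach only later rows make up. A row lasts 1/12 s, in which the tool goes at most 41.7 mm and 7.16 degrees, less where a joint would pass 70% of its speed; a pose out of reach is approached as far as the arm can. A call with a gripper value outside its range is refused whole. The fingers move at their own pace and stop on an object; "force" is the grip in N (left out, the last holds). Time passes only in rows, so rows that repeat a pose let the fingers close. It gives the time, the measured TCP pose, the force, the opening and the grip force at its end, in the units of the state.
- robot.get_obs(): the state, without advancing time (a new reading comes with each control period).
- robot.capture(name): name is "scene" or "top" or "wrist"; returns the picture (384x512x3 uint8, blue, green, red); there is no depth.
- robot.camera_model(name): a dict with "fx", "fy", "cx", "cy" (pixels), "k1" (the pictures are not rectified: a ray, as slopes to the right and down, at radius r is drawn at 1 + k1 r^2 times it, then the intrinsics apply), "rvec" (rotation vector, rad) and "tvec" (3), from world to camera coordinates, as OpenCV has them; the wrist camera has in their place "tool_from_camera" (4x4, takes a point from camera to tool coordinates, whose origin is the TCP and whose axes are the flange's). Camera axes: x right, y down, z forward; pixel columns grow to the right and rows downward; lengths in mm; the calibration is good to about 2 mm. A picture is of the moment at which its call begins: read the wrist's pose just before it. camera_model takes no time and is no camera call.
- robot.job_done(): hands the job in; it is judged then, once.
The state is a dict: "time_s": time; "joint_positions": joint angles; "qd": joint speeds; "joint_efforts": joint torques, N m; "tcp_pos": TCP position; "orientation": TCP orientation; "wrist_force": force on the tool from outside, world axes, zero at the start; "torque": the same for the moment, N m; "width": opening from 0.0 (shut) to 1.0 (fully open); "grip_force": force on a finger pad.
Only numpy, scipy, OpenCV 4.12 (cv2) and the standard library are available. Lean on these libraries where they do the work, as an engineer would, in place of code of your own. Each camera call takes 0.05 s, during which the arm holds its last target. There are 200 camera calls.

TASK

On the watchmaker's bench, pick up the clamp bolt with the oblong foot by its nut, turn the foot in line with the slot of the fixture plate and slide it in through the flared open end until the bolt's stud stands inside the fork of the dark strap. Then turn the nut about 60 degrees clockwise, seen from above, to tighten it, and let go. Leave the similar bolt with the round foot standing where it is.

Things in the scene. Friction and masses are not known exactly. Their poses are not given: they have to be found in the camera images.
- bolt_grip (a point): Centre of the bar nut of a loose upright steel T-bolt (87 mm tall, 0.25 kg), 72.5 mm above its underside. Foot 48 (x) x 28 (y) x 10 mm, same either way round; stud 12 mm; washer 32 mm wide, 46-49 mm up, under the nut. Nut bar 38 mm long, 14 thick, 58-87 mm up: grip across the 14 mm, fingertips above the washer. Axes are the foot's; bar along x at nut joint 0.
- bolt_nut (a joint): Turn of the nut in rad, clockwise from above (bar yaw = foot yaw minus this). Starts slack at 0-0.2; tight from 0.65; stop at 1.3. Stiff (0.08 N m), stays where left: held in the air by the nut, the foot turns along with it. In the slot the foot has about 0.17 rad of play either way before the walls hold it and the nut turns on it.
- slot_home (a point): Fixed plate (200 x 130 x 32 mm): place for the bolt's axis, at top-face height. x: along the slot, inwards; slot opens 94 mm before here. Floor 26 mm below here; foot channel 36 wide, 18 high; 8 mm lips with 20 mm gap; first 25 mm flare to 52 and 36. Dark fixed strap: 20 mm fork gap from 19 mm before to 15 mm past here (closed), its top 16 mm above the plate; washer goes above it.
- round_grip (a point): Bystander: loose upright bolt with the same stud and bar nut but a round foot, 50 mm in diameter, too wide for the slot; 87 mm tall. This point is at the middle of its nut, 72.5 mm above its underside.

How it is judged (in metres and radians):
On the way, in this order (a step that is already met when the one before it is completed fails the run):
1. the oblong-footed bolt's foot is in the slot with its stud in the fork of the strap, the nut still slack (below 0.45 rad) (x of bolt_grip in the frame of slot_home between -0.016 and 0.016 m and y of bolt_grip in the frame of slot_home between -0.01 and 0.01 m and z of bolt_grip in the frame of slot_home between 0.035 and 0.06 m and angle between bolt_grip's own z axis and vertical below 0.17 rad and value of joint bolt_nut below 0.45 rad), for 0.1 s.
2. the nut is tight (past 0.65 rad) with the bolt in its place (x of bolt_grip in the frame of slot_home between -0.016 and 0.016 m and y of bolt_grip in the frame of slot_home between -0.01 and 0.01 m and z of bolt_grip in the frame of slot_home between 0.035 and 0.06 m and angle between bolt_grip's own z axis and vertical below 0.17 rad and value of joint bolt_nut above 0.65 rad), for 0.1 s.
At the end, for the whole second after the job is handed in: The oblong-footed bolt stands upright (within 10 degrees) with its foot in the slot and its axis within 16 mm along the slot and 10 mm across it of the place in the fork, its nut turned past 0.65 rad (all of step 2); the robot touches nothing.
It fails at once if the round-footed bolt is moved by more than 30 mm or tipped by more than 17 degrees (distance of round_grip from where it was at the start of the episode above 0.03 m or angle between round_grip's own z axis and vertical above 0.3 rad).
It also fails if it takes over 53 s, if anything falls off the work surface, if the arm or the gripper's body presses on something with over 40 N, if the wrist force passes 120 N, or if a joint passes its speed limit or range.

## Working session

There is one attempt and no reset: what is moved stays moved. The work goes in short steps, Python scripts to look and compute and a tool call to move; the robot and the scene stay as the last step left them, time stands still between calls to the robot, and variables do not carry over. Pictures are saved under pics/ and viewed, at most 10 in all, crops included, and the job is handed in when it is done.

Besides the shell and the picture viewer there is one more tool, called after "Emit:" by a JSON object that holds its "method" and its "body", one argument or row to a line. carry_out: Moves the arm, as the interface text tells. Its arguments: {"type":"object","properties":{"series":{"type":"array"},"force":{"type":"number"}},"required":["series"]}

```bash
mkdir -p pics; ls; cat > h.py <<'E'
import numpy as np, cv2
from rig import robot
from scipy.spatial.transform import Rotation as R
def cam(name,obs=None):
    m=robot.camera_model(name)
    if 'rvec' in m:
        Rw=R.from_rotvec(np.ravel(m['rvec'])).as_matrix().T; c=-Rw@np.ravel(m['tvec'])
    else:
        T=np.array(m['tool_from_camera']); Rt=R.from_quat(obs['orientation']).as_matrix()
        Rw=Rt@T[:3,:3]; c=Rt@T[:3,3]+np.array(obs['tcp_pos'])
    return m,Rw,c
def p2w(name,uv,z,obs=None):
    m,Rw,c=cam(name,obs); uv=np.atleast_2d(np.float64(uv))
    K=np.array([[m['fx'],0,m['cx']],[0,m['fy'],m['cy']],[0,0,1]])
    n=cv2.undistortPoints(uv.reshape(-1,1,2),K,np.array([m['k1'],0,0,0.])).reshape(-1,2)
    d=np.c_[n,np.ones(len(n))]@Rw.T
    return c+d*((z-c[2])/d[:,2])[:,None]
def w2p(name,P,obs=None):
    m,Rw,c=cam(name,obs); q=(np.atleast_2d(P)-c)@Rw; n=q[:,:2]/q[:,2:]
    n=n*(1+m['k1']*(n**2).sum(1))[:,None]
    return n*[m['fx'],m['fy']]+[m['cx'],m['cy']]
E
python3 - <<'E'
from h import *
o=robot.get_obs();print(o)
for n in('top','scene','wrist'):
    im=robot.capture(n);cv2.imwrite(f'pics/{n}0.png',im);m,Rw,c=cam(n,o);print(n,m['fx'],m['k1'],c,Rw[:,2])
a=cv2.imread('pics/top0.png');cv2.imwrite('pics/top0b.png',cv2.resize(a,(800,600),interpolation=cv2.INTER_CUBIC))
E
```

```text
pics
{'time_s': 0.0, 'joint_positions': array([-1.07323233,  0.68999093, -0.19448586,  1.5663642 ,  0.15729824,
        0.9025074 , -0.21510514]), 'qd': array([-8.24745846e-04,  3.15791743e-04, -6.49455121e-04,  2.07463644e-03,
       -3.28187437e-04,  1.79920945e-04, -8.60632418e-05]), 'joint_efforts': array([ 4.27562572e-04, -5.27561331e+01, -1.26690656e+00, -1.53422034e+01,
       -5.26556396e-02,  6.48273548e-03,  1.73860699e-04]), 'tcp_pos': array([279.34259266, 558.3745238 , 237.89962139]), 'orientation': array([ 2.29780770e-01,  9.73241961e-01, -9.29497421e-04, -1.40140235e-04]), 'wrist_force': array([-0.76296912, -0.00130645, -0.38194094]), 'torque': array([0.02205895, 0.00763823, 0.04830997]), 'grip_force': 0.0, 'width': 0.9986095796755332}
top 483.6856552412641 0.06031646878176926 [ 421.90655363   -6.88869608 1268.12536485] [ 0.09914933  0.01877116 -0.9948955 ]
scene 382.2939063982665 -0.08414354569181474 [982.42943562 530.10417596 635.13936751] [-0.4997799  -0.59819743 -0.62640234]
wrist 318.51629456436007 -0.04884878400766427 [203.88619361 597.0361207  383.64493549] [ 0.28959475 -0.14684949 -0.94581716]
```

View pics/top0b.png

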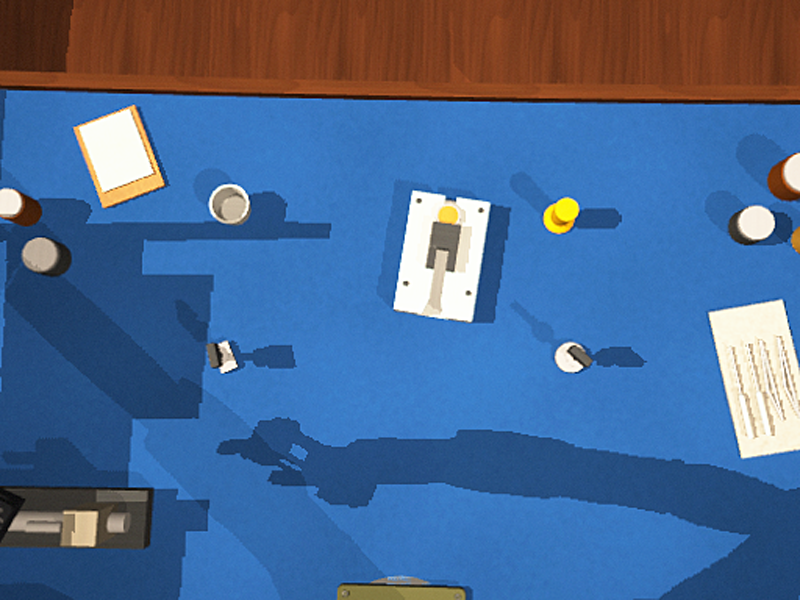

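View pics/scene0.png

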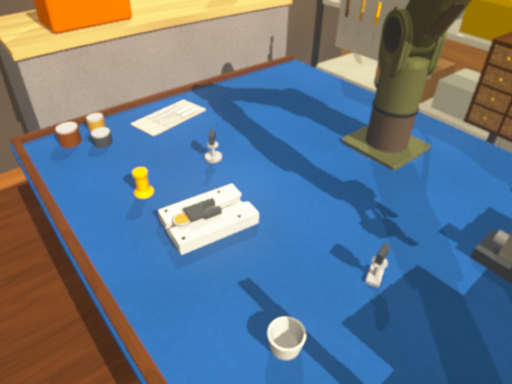

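The top view shows the oblong bolt at about (222,356) and the round bolt at (573,357). The plate is at (442,256), with its slot opening toward the robot at (433,312). I'll enlarge the bolt and the plate.

```bash
python3 - <<'E'
import cv2,numpy as np
a=cv2.imread('pics/top0.png')
c1=cv2.resize(a[208:248,122:162],(400,400),interpolation=cv2.INTER_CUBIC) # x10
c2=cv2.resize(a[115:215,245:325],(400,500),interpolation=cv2.INTER_CUBIC) # x5
o=np.zeros((500,800,3),np.uint8);o[:400,:400]=c1;o[:,400:]=c2
cv2.imwrite('pics/c1.png',o)
E
```

```text
(no output)
```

View pics/c1.png

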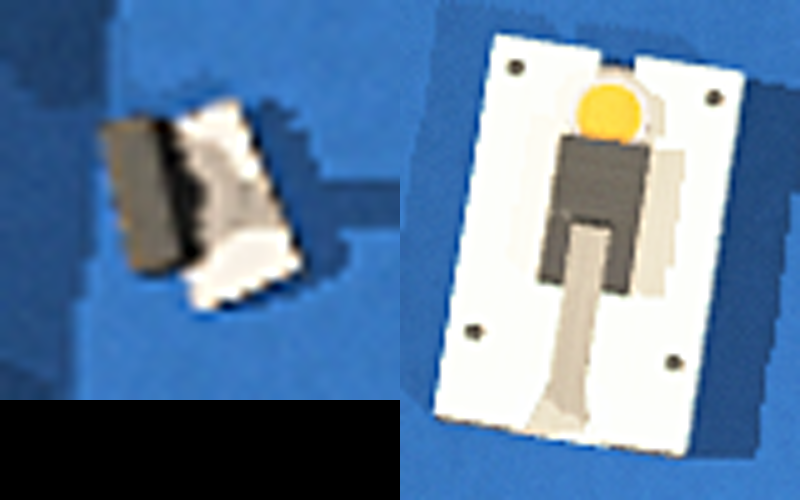

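The nut top (z=87) has corners at about (100,122), (155,117), (188,265) and (137,277) in the 10x crop. The foot corners are at (240,97), (302,270) and (205,310). The plate corners in the 5x crop are (95,33), (345,73), (287,457) and (35,413).

```bash
python3 - <<'E'
from h import *
def un(p,s,o): return (np.array(p)+.5)/s-.5+o
def W(p,s,o,z): return p2w('top',un(p,s,o),z)
b=(122,208);pl=(245,115)
N=W([(100,122),(155,117),(188,265),(137,277)],10,b,87);print('nut',N,N.mean(0),[np.linalg.norm(N[i]-N[i-1]) for i in range(4)])
d=(N[0]+N[1]-N[2]-N[3]);print('bar yaw',np.arctan2(d[1],d[0]))
F=W([(240,97),(302,270),(202,310)],10,b,10);print('foot',F,'ctr',(F[0]+F[2])/2,np.linalg.norm(F[0]-F[1]),np.linalg.norm(F[1]-F[2]))
d=F[0]-F[1];print('foot yaw',np.arctan2(d[1],d[0]))
P=W([(95,33),(345,73),(287,455),(36,413)],5,pl,32);print('plate',P,P.mean(0),[np.linalg.norm(P[i]-P[i-1]) for i in range(4)])
d=P[0]-P[3]+P[1]-P[2];y=np.arctan2(d[1],d[0]);u=np.array([np.cos(y),np.sin(y)]);print('plate yaw',y)
mid=(P[2]+P[3])[:2]/2;print('home from plate edge',mid+94*u, 'from center',P.mean(0)[:2]-6*u)
f=W([(168,220),(211,226)],5,pl,48);print('fork',f,'home',f.mean(0)[:2]-15*u)
g=W([(157,385),(185,388),(174,225),(208,230)],5,pl,32);print('slot',g)
# round
print('round approx',p2w('top',[573*.64,357*.64],10))
E
```

```text
nut [[477.10006201 314.73315564  87.        ]
 [478.63444526 301.40134019  87.        ]
 [442.79525047 291.52475767  87.        ]
 [439.5994872  303.75805022  87.        ]] [459.53231123 302.85432593  87.        ] [np.float64(39.07359786724993), np.float64(13.419822470084544), np.float64(37.17519018217397), np.float64(12.64382654148861)]
bar yaw 0.2770066545851393
foot [[488.05754176 299.68728188  10.        ]
 [443.55024816 281.39953034  10.        ]
 [432.6238876  306.7612867   10.        ]] ctr [460.34071468 303.22428429  10.        ] 48.117990817803594 27.61528636360841
foot yaw 0.389861791044965
plate [[ 744.63010327   -1.7637539    32.        ]
 [ 726.09973295 -131.94137845   32.        ]
 [ 526.47907855 -105.24281641   32.        ]
 [ 544.98800178   23.76680586   32.        ]] [635.54922914 -53.79528573  32.        ] [np.float64(201.26792632739358), np.float64(131.48988006121877), np.float64(201.39816006557393), np.float64(130.33059071964794)]
plate yaw -0.13007530306707407
home from plate edge [628.9394403  -52.93063341] from center [629.59991636 -53.01703287]
fork [[643.99927188 -41.41971363  48.        ]
 [641.38598881 -63.39575836  48.        ]] home [627.81934841 -50.46210385]
slot [[560.93766158 -38.0346502   32.        ]
 [559.7286255  -52.43538727  32.        ]
 [644.36383363 -45.02685112  32.        ]
 [642.13803777 -62.63011011  32.        ]]
round approx [[ 473.24675015 -274.20754712   10.        ]]
```

Both objects measured consistently. The bolt axis is at (460,303), the bar yaw is 0.28 and the foot yaw is 0.39. Home is at about (629,-52), with slot yaw -0.13. Now I'll move above the bolt with the fingers across the bar.

Emit:
{"method": "carry_out", "body": {
  "series": [
    {"dx": 90, "dy": -128, "dz": -20, "rz": 0.37, "claw": 88},
    {"dx": 180, "dy": -255, "dz": -70, "rz": 0.741, "claw": 88},
    {"dx": 180, "dy": -255, "dz": -70, "rz": 0.741, "claw": 88},
    {"dx": 180, "dy": -255, "dz": -70, "rz": 0.741, "claw": 88},
    {"dx": 180, "dy": -255, "dz": -70, "rz": 0.741, "claw": 88},
    {"dx": 180, "dy": -255, "dz": -70, "rz": 0.741, "claw": 88},
    {"dx": 180, "dy": -255, "dz": -70, "rz": 0.741, "claw": 88},
    {"dx": 180, "dy": -255, "dz": -70, "rz": 0.741, "claw": 88}
  ]
}}

```text
invalid input at $.series[0]: expected keys claw, dx, dy, dz, rx, ry, rz
```

Emit:
{"method": "carry_out", "body": {
  "series": [
    {"dx": 0, "dy": 0, "dz": 0, "rz": 0, "claw": 50},
    {"dx": 0, "dy": 0, "dz": 0, "rz": 0, "claw": 50},
    {"dx": 0, "dy": 0, "dz": 0, "rz": 0, "claw": 50}
  ]
}}

```text
invalid input at $.series[0]: expected keys claw, dx, dy, dz, rx, ry, rz
```

```bash
cat > st.py <<'E'
from h import *
o=robot.get_obs();M=R.from_quat(o['orientation']).as_matrix()
print('t',o['time_s'],'tcp',o['tcp_pos'].round(1),'finger yaw',np.arctan2(M[1,1],M[0,1]).round(3),'zax',M[:,2].round(3),'F',o['wrist_force'].round(1),'T',o['torque'].round(2),'w',round(o['width']*88.1,1),'g',round(o['grip_force'],1),'j',o['joint_positions'].round(2))
E
python3 - <<'E'
from st import *
cv2.imwrite('pics/w1.png',robot.capture('wrist'))
for P in [(460,303,87),(460,303,72.5),(460,303,0)]: print(w2p('wrist',P,o))
E
```

```text
t 0.15 tcp [279.4 558.5 238.1] finger yaw 1.107 zax [-0.001 -0.001 -1.   ] F [-0.  -0.3  0.2] T [ 0.04  0.01 -0.06] w 87.8 g 0.0 j [-1.07  0.69 -0.19  1.57  0.16  0.9  -0.22]
[[134.64130435 381.71519686]]
[[138.23692541 372.23732825]]
[[153.44974985 332.29105927]]
```

View pics/w1.png

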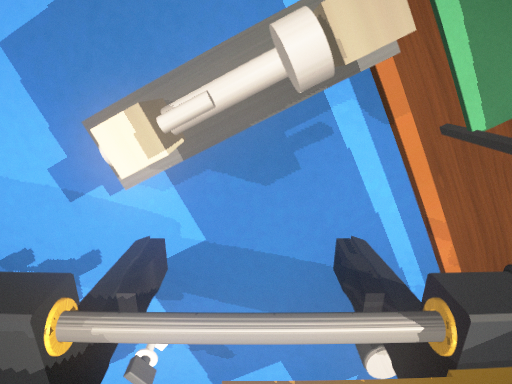

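That move was refused because every key is required. The wrist picture therefore still shows the start pose over a small lathe. I'll repeat the move with all keys, keeping the height at first.

Emit:
{"method": "carry_out", "body": {
  "series": [
    {"dx": 180, "dy": -255, "dz": 0, "rx": 0, "ry": 0, "rz": 0.741, "claw": 50},
    {"dx": 180, "dy": -255, "dz": 0, "rx": 0, "ry": 0, "rz": 0.741, "claw": 50},
    {"dx": 180, "dy": -255, "dz": 0, "rx": 0, "ry": 0, "rz": 0.741, "claw": 50},
    {"dx": 180, "dy": -255, "dz": 0, "rx": 0, "ry": 0, "rz": 0.741, "claw": 50},
    {"dx": 180, "dy": -255, "dz": 0, "rx": 0, "ry": 0, "rz": 0.741, "claw": 50},
    {"dx": 180, "dy": -255, "dz": 0, "rx": 0, "ry": 0, "rz": 0.741, "claw": 50},
    {"dx": 180, "dy": -255, "dz": 0, "rx": 0, "ry": 0, "rz": 0.741, "claw": 50},
    {"dx": 180, "dy": -255, "dz": 0, "rx": 0, "ry": 0, "rz": 0.741, "claw": 50}
  ]
}}

```text
time_s: 0.87
tcp_pos: [463.1, 297.6, 238.2]
orientation: [-0.135, 0.991, -0.002, 0.0]
wrist_force: [-0.0, -0.3, -0.3]
width: 0.57
grip_force: 0.0
```

Emit:
{"method": "carry_out", "body": {
  "series": [
    {"dx": 0, "dy": 0, "dz": -40, "rx": 0, "ry": 0, "rz": 0, "claw": 50},
    {"dx": 0, "dy": 0, "dz": -75, "rx": 0, "ry": 0, "rz": 0, "claw": 50},
    {"dx": 0, "dy": 0, "dz": -75, "rx": 0, "ry": 0, "rz": 0, "claw": 50},
    {"dx": 0, "dy": 0, "dz": -75, "rx": 0, "ry": 0, "rz": 0, "claw": 50},
    {"dx": 0, "dy": 0, "dz": -75, "rx": 0, "ry": 0, "rz": 0, "claw": 50}
  ]
}}

```text
time_s: 1.28
tcp_pos: [459.9, 305.2, 165.0]
orientation: [-0.139, 0.99, 0.001, 0.001]
wrist_force: [0.2, 0.3, 0.9]
width: 0.567
grip_force: 0.0
```

```bash
python3 - <<'E'
from st import *
cv2.imwrite('pics/w2.png',robot.capture('wrist'))
for P in [(460,303,87),(460,303,72.5),(460,303,0)]: print(w2p('wrist',P,o))
E
```

```text
t 1.2833 tcp [459.9 305.2 165. ] finger yaw 1.849 zax [ 0.001  0.001 -1.   ] F [0.2 0.3 0.9] T [0.1  0.01 0.04] w 50.0 g 0.0 j [-0.44  0.72 -0.39  1.86  0.42  0.65  0.77]
[[246.74287842 199.7646274 ]]
[[246.89940582 193.32144779]]
[[247.48260557 169.36037105]]
```

View pics/w2.png

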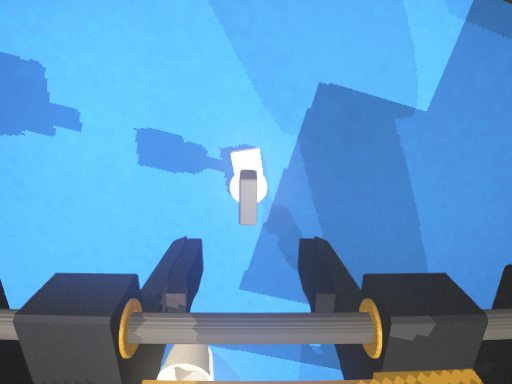

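The wrist view agrees with the estimate: the nut bar is at (248,198), aligned between the fingers. Descending.

Emit:
{"method": "carry_out", "body": {
  "series": [
    {"dx": 0, "dy": -2, "dz": -35, "rx": 0, "ry": 0, "rz": 0, "claw": 50},
    {"dx": 0, "dy": -2, "dz": -65, "rx": 0, "ry": 0, "rz": 0, "claw": 50},
    {"dx": 0, "dy": -2, "dz": -85, "rx": 0, "ry": 0, "rz": 0, "claw": 50},
    {"dx": 0, "dy": -2, "dz": -98, "rx": 0, "ry": 0, "rz": 0, "claw": 50},
    {"dx": 0, "dy": -2, "dz": -106, "rx": 0, "ry": 0, "rz": 0, "claw": 50},
    {"dx": 0, "dy": -2, "dz": -106, "rx": 0, "ry": 0, "rz": 0, "claw": 50},
    {"dx": 0, "dy": -2, "dz": -106, "rx": 0, "ry": 0, "rz": 0, "claw": 50}
  ]
}}

```text
time_s: 1.92
tcp_pos: [460.2, 302.9, 58.9]
orientation: [-0.138, 0.99, 0.001, 0.001]
wrist_force: [0.4, -0.4, -0.8]
width: 0.569
grip_force: 0.0
```

Emit:
{"method": "carry_out", "body": {
  "series": [
    {"dx": 0, "dy": 0, "dz": 0, "rx": 0, "ry": 0, "rz": 0, "claw": 30},
    {"dx": 0, "dy": 0, "dz": 0, "rx": 0, "ry": 0, "rz": 0, "claw": 20},
    {"dx": 0, "dy": 0, "dz": 0, "rx": 0, "ry": 0, "rz": 0, "claw": 16},
    {"dx": 0, "dy": 0, "dz": 0, "rx": 0, "ry": 0, "rz": 0, "claw": 8},
    {"dx": 0, "dy": 0, "dz": 0, "rx": 0, "ry": 0, "rz": 0, "claw": 8},
    {"dx": 0, "dy": 0, "dz": 0, "rx": 0, "ry": 0, "rz": 0, "claw": 8},
    {"dx": 0, "dy": 0, "dz": 0, "rx": 0, "ry": 0, "rz": 0, "claw": 8},
    {"dx": 0, "dy": 0, "dz": 0, "rx": 0, "ry": 0, "rz": 0, "claw": 8}
  ],
  "force": 35
}}

```text
time_s: 2.58
tcp_pos: [459.7, 302.2, 57.9]
orientation: [-0.138, 0.99, 0.0, 0.0]
wrist_force: [0.7, 0.0, 2.7]
width: 0.155
grip_force: 35.0
```

```bash
python3 st.py
```

```text
t 2.5833 tcp [459.7 302.2  57.9] finger yaw 1.848 zax [ 0.  0. -1.] F [0.7 0.  2.7] T [ 0.08  0.04 -0.  ] w 13.7 g 35.0 j [-0.51  0.88 -0.27  1.92  0.53  0.41  0.67]
```

Gripped: opening 13.7 mm, 35 N. Lifting, then travelling to in front of the slot while turning the foot in line with it.

Emit:
{"method": "carry_out", "body": {
  "series": [
    {"dx": 0, "dy": 0, "dz": 10, "rx": 0, "ry": 0, "rz": 0, "claw": 8},
    {"dx": 0, "dy": 0, "dz": 30, "rx": 0, "ry": 0, "rz": 0, "claw": 8},
    {"dx": 0, "dy": 0, "dz": 50, "rx": 0, "ry": 0, "rz": 0, "claw": 8},
    {"dx": 0, "dy": -20, "dz": 50, "rx": 0, "ry": 0, "rz": -0.04, "claw": 8},
    {"dx": 0, "dy": -50, "dz": 50, "rx": 0, "ry": 0, "rz": -0.1, "claw": 8},
    {"dx": 3, "dy": -85, "dz": 50, "rx": 0, "ry": 0, "rz": -0.16, "claw": 8},
    {"dx": 5, "dy": -120, "dz": 50, "rx": 0, "ry": 0, "rz": -0.22, "claw": 8},
    {"dx": 8, "dy": -155, "dz": 50, "rx": 0, "ry": 0, "rz": -0.28, "claw": 8}
  ]
}}

```text
time_s: 3.25
tcp_pos: [467.0, 145.4, 108.2]
orientation: [0.002, 1.0, -0.0, -0.0]
wrist_force: [0.3, 0.1, -3.0]
width: 0.153
grip_force: 35.0
```

Emit:
{"method": "carry_out", "body": {
  "series": [
    {"dx": 2, "dy": -35, "dz": 0, "rx": 0, "ry": 0, "rz": -0.06, "claw": 8},
    {"dx": 4, "dy": -70, "dz": 0, "rx": 0, "ry": 0, "rz": -0.12, "claw": 8},
    {"dx": 6, "dy": -105, "dz": 0, "rx": 0, "ry": 0, "rz": -0.18, "claw": 8},
    {"dx": 9, "dy": -140, "dz": 0, "rx": 0, "ry": 0, "rz": -0.24, "claw": 8},
    {"dx": 12, "dy": -165, "dz": -5, "rx": 0, "ry": 0, "rz": -0.24, "claw": 8},
    {"dx": 12, "dy": -180, "dz": -10, "rx": 0, "ry": 0, "rz": -0.24, "claw": 8},
    {"dx": 12, "dy": -180, "dz": -10, "rx": 0, "ry": 0, "rz": -0.24, "claw": 8},
    {"dx": 12, "dy": -180, "dz": -10, "rx": 0, "ry": 0, "rz": -0.24, "claw": 8}
  ]
}}

```text
time_s: 3.92
tcp_pos: [479.2, -33.6, 97.8]
orientation: [0.122, 0.993, 0.0, -0.0]
wrist_force: [0.1, 1.2, -3.6]
width: 0.154
grip_force: 35.0
```

```bash
python3 - <<'E'
from st import *
cv2.imwrite('pics/w3.png',robot.capture('wrist'))
s=robot.capture('scene')
q=w2p('scene',[(480,-32,60)])[0];print(q)
x,y=(q-[60,70]).astype(int);print(x,y)
c=cv2.resize(s[y:y+120,x:x+160],(800,600),interpolation=cv2.INTER_CUBIC);cv2.imwrite('pics/s3.png',c)
E
```

```text
t 3.9167 tcp [479.2 -33.6  97.8] finger yaw 1.326 zax [-0.001  0.    -1.   ] F [ 0.1  1.2 -3.6] T [ 0.15 -0.01  0.1 ] w 13.5 g 35.0 j [ 0.11  0.76 -0.22  2.11  0.49  0.32  0.8 ]
[264.53281546 181.40896128]
204 111
```

View pics/w3.png

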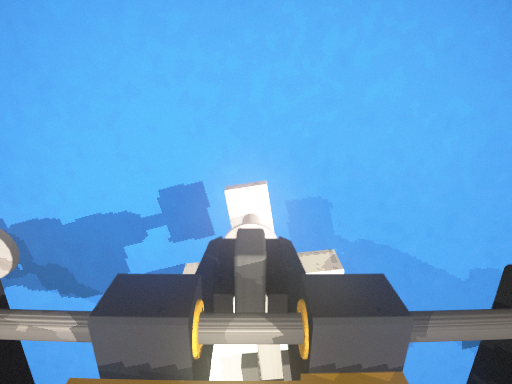

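View pics/s3.png

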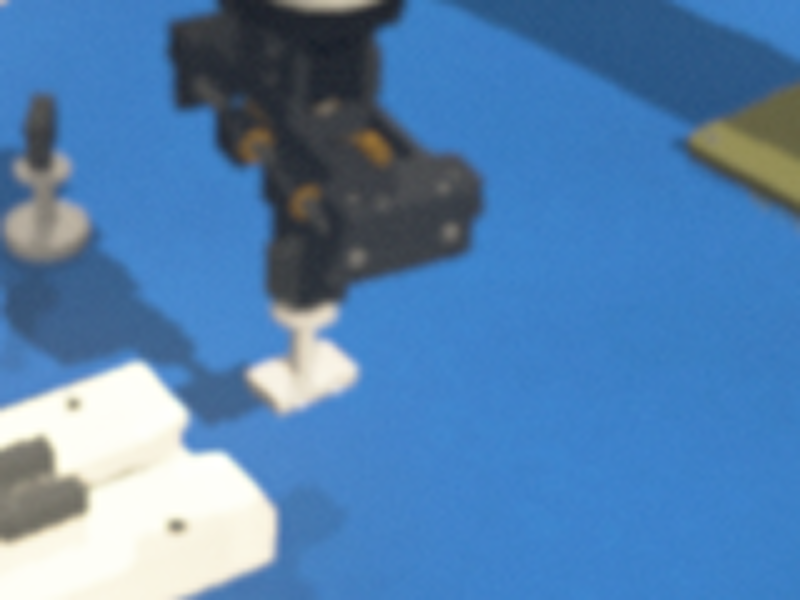

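The bolt hangs upright. In the wrist view the foot's rear edge runs from (225,189) to (268,182), and I'll measure foot yaw and lateral position from it.

```bash
python3 - <<'E'
from st import *
E_=p2w('wrist',[(225,189),(268,182.5),(274,232),(233,236)],50,o);print(E_)
d=E_[0]-E_[1];print(np.linalg.norm(d),'yaw',np.arctan2(d[1],d[0])-np.pi/2)
d=E_[2]-E_[1];print('side yaw',np.arctan2(d[1],d[0]));d=E_[3]-E_[0];print(np.arctan2(d[1],d[0]))
y=-.13;u=np.array([np.cos(y),np.sin(y)]);n=np.array([-u[1],u[0]])
print('lat of rear edge',(E_[:2,:2].mean(0)-[629,-52])@n,'lat tcp',(o['tcp_pos'][:2]-[629,-52])@n,'along',(o['tcp_pos'][:2]-[629,-52])@u)
E
```

```text
t 4.0167 tcp [479.7 -31.3  98.1] finger yaw 1.33 zax [ 0.     0.002 -1.   ] F [-0.4 -0.1 -3.7] T [ 0.06  0.02 -0.03] w 13.7 g 35.0 j [ 0.11  0.76 -0.22  2.11  0.49  0.32  0.8 ]
[[457.19821854 -41.72432466  50.        ]
 [459.54065789 -13.94709903  50.        ]
 [494.6068667  -17.73623005  50.        ]
 [490.88359542 -45.32996087  50.        ]]
27.87581902465835 yaw -3.225723093162369
side yaw -0.1076388369203062
-0.10663261578354584
lat of rear edge 1.840840741421021 lat tcp 1.2087521859145778 along -150.67844454969185
```

The foot yaw is about -0.10 against -0.13 for the slot, and lateral error is about 1 mm. A small correction, then lower to the sliding height with the underside near 9 mm.

Emit:
{"method": "carry_out", "body": {
  "series": [
    {"dx": 0, "dy": -1, "dz": -12, "rx": 0, "ry": 0, "rz": -0.03, "claw": 8},
    {"dx": 0, "dy": -1, "dz": -24, "rx": 0, "ry": 0, "rz": -0.03, "claw": 8},
    {"dx": 0, "dy": -1, "dz": -31, "rx": 0, "ry": 0, "rz": -0.03, "claw": 8},
    {"dx": 0, "dy": -1, "dz": -31, "rx": 0, "ry": 0, "rz": -0.03, "claw": 8},
    {"dx": 0, "dy": -1, "dz": -31, "rx": 0, "ry": 0, "rz": -0.03, "claw": 8}
  ]
}}

```text
time_s: 4.43
tcp_pos: [479.5, -32.8, 66.7]
orientation: [0.135, 0.991, 0.0, -0.0]
wrist_force: [0.9, 0.6, -2.7]
width: 0.159
grip_force: 35.0
```

Emit:
{"method": "carry_out", "body": {
  "series": [
    {"dx": 10, "dy": -1.3, "dz": 0, "rx": 0, "ry": 0, "rz": 0, "claw": 8},
    {"dx": 20, "dy": -2.6, "dz": 0, "rx": 0, "ry": 0, "rz": 0, "claw": 8},
    {"dx": 30, "dy": -3.9, "dz": 0, "rx": 0, "ry": 0, "rz": 0, "claw": 8},
    {"dx": 40, "dy": -5.2, "dz": 0, "rx": 0, "ry": 0, "rz": 0, "claw": 8},
    {"dx": 48, "dy": -6.3, "dz": 0, "rx": 0, "ry": 0, "rz": 0, "claw": 8},
    {"dx": 56, "dy": -7.3, "dz": 0, "rx": 0, "ry": 0, "rz": 0, "claw": 8},
    {"dx": 64, "dy": -8.4, "dz": 0, "rx": 0, "ry": 0, "rz": 0, "claw": 8},
    {"dx": 64, "dy": -8.4, "dz": 0, "rx": 0, "ry": 0, "rz": 0, "claw": 8}
  ]
}}

```text
time_s: 5.1
tcp_pos: [545.7, -42.5, 67.1]
orientation: [0.136, 0.991, 0.0, 0.001]
wrist_force: [-0.0, 0.1, -3.2]
width: 0.159
grip_force: 35.0
```

```bash
python3 st.py
```

```text
t 5.1 tcp [545.7 -42.5  67.1] finger yaw 1.297 zax [ 0.003  0.    -1.   ] F [-0.   0.1 -3.2] T [ 0.05 -0.03  0.04] w 14.0 g 35.0 j [ 0.14  0.86 -0.24  1.93  0.48  0.41  0.83]
```

No contact force, and the foot is in the mouth. Sliding on gently.

Emit:
{"method": "carry_out", "body": {
  "series": [
    {"dx": 6, "dy": -0.8, "dz": 0, "rx": 0, "ry": 0, "rz": 0, "claw": 8},
    {"dx": 12, "dy": -1.6, "dz": 0, "rx": 0, "ry": 0, "rz": 0, "claw": 8},
    {"dx": 18, "dy": -2.3, "dz": 0, "rx": 0, "ry": 0, "rz": 0, "claw": 8},
    {"dx": 24, "dy": -3.1, "dz": 0, "rx": 0, "ry": 0, "rz": 0, "claw": 8},
    {"dx": 30, "dy": -3.9, "dz": 0, "rx": 0, "ry": 0, "rz": 0, "claw": 8},
    {"dx": 36, "dy": -4.7, "dz": 0, "rx": 0, "ry": 0, "rz": 0, "claw": 8},
    {"dx": 42, "dy": -5.5, "dz": 0, "rx": 0, "ry": 0, "rz": 0, "claw": 8},
    {"dx": 42, "dy": -5.5, "dz": 0, "rx": 0, "ry": 0, "rz": 0, "claw": 8}
  ]
}}

```text
time_s: 5.77
tcp_pos: [587.4, -48.1, 66.8]
orientation: [0.136, 0.991, 0.0, 0.001]
wrist_force: [0.2, -0.4, -2.4]
width: 0.155
grip_force: 35.0
```

```bash
python3 st.py
```

```text
t 5.7667 tcp [587.4 -48.1  66.8] finger yaw 1.297 zax [ 0.002  0.    -1.   ] F [ 0.2 -0.4 -2.4] T [ 0.06 -0.03 -0.03] w 13.7 g 35.0 j [ 0.16  0.9  -0.28  1.8   0.46  0.51  0.88]
```

Emit:
{"method": "carry_out", "body": {
  "series": [
    {"dx": 6, "dy": 0.5, "dz": 0, "rx": 0, "ry": 0, "rz": 0, "claw": 8},
    {"dx": 12, "dy": 0, "dz": 0, "rx": 0, "ry": 0, "rz": 0, "claw": 8},
    {"dx": 18, "dy": -0.8, "dz": 0, "rx": 0, "ry": 0, "rz": 0, "claw": 8},
    {"dx": 24, "dy": -1.6, "dz": 0, "rx": 0, "ry": 0, "rz": 0, "claw": 8},
    {"dx": 30, "dy": -2.4, "dz": 0, "rx": 0, "ry": 0, "rz": 0, "claw": 8},
    {"dx": 36, "dy": -3.2, "dz": 0, "rx": 0, "ry": 0, "rz": 0, "claw": 8},
    {"dx": 42, "dy": -4, "dz": 0, "rx": 0, "ry": 0, "rz": 0, "claw": 8},
    {"dx": 42, "dy": -4, "dz": 0, "rx": 0, "ry": 0, "rz": 0, "claw": 8}
  ]
}}

```text
time_s: 6.43
tcp_pos: [629.3, -52.1, 66.8]
orientation: [0.136, 0.991, 0.0, 0.001]
wrist_force: [0.5, -0.1, -2.9]
width: 0.157
grip_force: 35.0
```

```bash
python3 - <<'E'
from st import *
s=robot.capture('scene');t=robot.capture('top')
q=w2p('scene',[(629,-52,50)])[0].astype(int);p=w2p('top',[(629,-52,50)])[0].astype(int);print(q,p)
f=lambda a,q:cv2.resize(a[q[1]-50:q[1]+50,q[0]-40:q[0]+40],(400,500),interpolation=cv2.INTER_CUBIC)
cv2.imwrite('pics/s4.png',np.hstack([f(s,q),f(t,p)]))
E
```

```text
t 6.4333 tcp [629.3 -52.1  66.8] finger yaw 1.297 zax [ 0.002  0.    -1.   ] F [ 0.5 -0.1 -2.9] T [-0.01 -0.03  0.05] w 13.8 g 35.0 j [ 0.18  0.94 -0.31  1.66  0.44  0.61  0.92]
[210 204] [282 164]
```

View pics/s4.png

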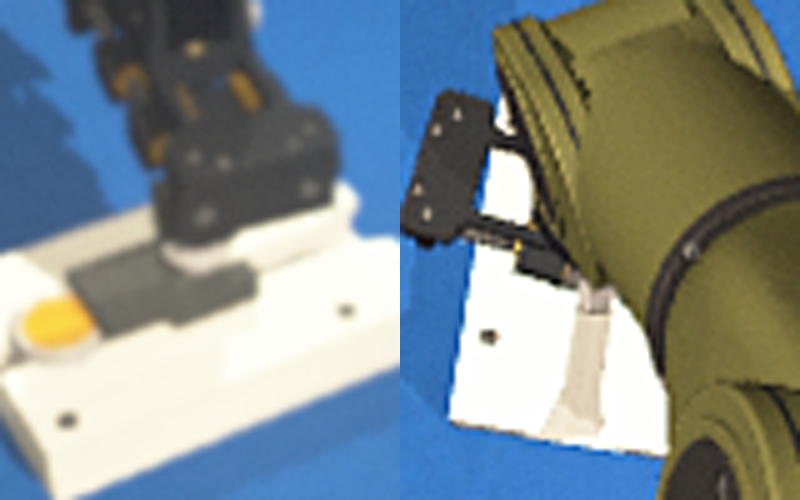

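In the scene view the washer sits over the dark strap with the stud inside the fork, and there is no contact force. Lowering 2 mm, then turning the nut clockwise.

Emit:
{"method": "carry_out", "body": {
  "series": [
    {"dx": 0, "dy": 0, "dz": -2, "rx": 0, "ry": 0, "rz": 0, "claw": 8},
    {"dx": 0, "dy": 0, "dz": -2, "rx": 0, "ry": 0, "rz": 0, "claw": 8},
    {"dx": 0, "dy": 0, "dz": -2, "rx": 0, "ry": 0, "rz": -0.09, "claw": 8},
    {"dx": 0, "dy": 0, "dz": -2, "rx": 0, "ry": 0, "rz": -0.18, "claw": 8},
    {"dx": 0, "dy": 0, "dz": -2, "rx": 0, "ry": 0, "rz": -0.27, "claw": 8},
    {"dx": 0, "dy": 0, "dz": -2, "rx": 0, "ry": 0, "rz": -0.36, "claw": 8},
    {"dx": 0, "dy": 0, "dz": -2, "rx": 0, "ry": 0, "rz": -0.45, "claw": 8},
    {"dx": 0, "dy": 0, "dz": -2, "rx": 0, "ry": 0, "rz": -0.54, "claw": 8}
  ]
}}

```text
time_s: 7.2
tcp_pos: [627.4, -51.2, 64.7]
orientation: [0.397, 0.918, 0.0, -0.0]
wrist_force: [0.9, 1.6, -4.0]
width: 0.16
grip_force: 35.0
```

Emit:
{"method": "carry_out", "body": {
  "series": [
    {"dx": 0, "dy": 0, "dz": 0, "rx": 0, "ry": 0, "rz": -0.09, "claw": 8},
    {"dx": 0, "dy": 0, "dz": 0, "rx": 0, "ry": 0, "rz": -0.18, "claw": 8},
    {"dx": 0, "dy": 0, "dz": 0, "rx": 0, "ry": 0, "rz": -0.27, "claw": 8},
    {"dx": 0, "dy": 0, "dz": 0, "rx": 0, "ry": 0, "rz": -0.36, "claw": 8},
    {"dx": 0, "dy": 0, "dz": 0, "rx": 0, "ry": 0, "rz": -0.45, "claw": 8},
    {"dx": 0, "dy": 0, "dz": 0, "rx": 0, "ry": 0, "rz": -0.54, "claw": 8},
    {"dx": 0, "dy": 0, "dz": 0, "rx": 0, "ry": 0, "rz": -0.54, "claw": 8},
    {"dx": 0, "dy": 0, "dz": 0, "rx": 0, "ry": 0, "rz": -0.54, "claw": 8}
  ]
}}

```text
time_s: 7.87
tcp_pos: [627.9, -50.7, 64.8]
orientation: [0.625, 0.781, 0.001, 0.0]
wrist_force: [0.8, 2.0, -2.4]
width: 0.154
grip_force: 35.0
```

```bash
python3 st.py
```

```text
t 7.8667 tcp [627.9 -50.7  64.8] finger yaw 0.222 zax [ 0.001  0.001 -1.   ] F [ 0.8  2.  -2.4] T [ 0.54 -0.31  0.03] w 13.5 g 35.0 j [ 0.03  0.92 -0.04  1.67  0.05  0.54  0.18]
```

Turned 1.08 rad. Releasing and rising straight up.

Emit:
{"method": "carry_out", "body": {
  "series": [
    {"dx": 0, "dy": 0, "dz": -0.5, "rx": 0, "ry": 0, "rz": 0, "claw": 16},
    {"dx": 0, "dy": 0, "dz": -0.5, "rx": 0, "ry": 0, "rz": 0, "claw": 20},
    {"dx": 0, "dy": 0, "dz": 0, "rx": 0, "ry": 0, "rz": 0, "claw": 40},
    {"dx": 0, "dy": 0, "dz": 0, "rx": 0, "ry": 0, "rz": 0, "claw": 50},
    {"dx": 0, "dy": 0, "dz": 0, "rx": 0, "ry": 0, "rz": 0, "claw": 50},
    {"dx": 0, "dy": 0, "dz": 15, "rx": 0, "ry": 0, "rz": 0, "claw": 50},
    {"dx": 0, "dy": 0, "dz": 40, "rx": 0, "ry": 0, "rz": 0, "claw": 50},
    {"dx": 0, "dy": 0, "dz": 75, "rx": 0, "ry": 0, "rz": 0, "claw": 50}
  ]
}}

```text
time_s: 8.53
tcp_pos: [625.4, -52.0, 138.2]
orientation: [0.626, 0.78, -0.002, -0.002]
wrist_force: [0.2, -0.2, 0.1]
width: 0.566
grip_force: 0.0
```

Emit:
{"method": "carry_out", "body": {
  "series": [
    {"dx": 0, "dy": 30, "dz": 30, "rx": 0, "ry": 0, "rz": 0, "claw": 50},
    {"dx": -30, "dy": 60, "dz": 50, "rx": 0, "ry": 0, "rz": 0, "claw": 50},
    {"dx": -60, "dy": 95, "dz": 50, "rx": 0, "ry": 0, "rz": 0, "claw": 50},
    {"dx": -80, "dy": 130, "dz": 50, "rx": 0, "ry": 0, "rz": 0, "claw": 50},
    {"dx": -80, "dy": 165, "dz": 50, "rx": 0, "ry": 0, "rz": 0, "claw": 50},
    {"dx": -80, "dy": 200, "dz": 50, "rx": 0, "ry": 0, "rz": 0, "claw": 50},
    {"dx": -80, "dy": 200, "dz": 50, "rx": 0, "ry": 0, "rz": 0, "claw": 50},
    {"dx": -80, "dy": 200, "dz": 50, "rx": 0, "ry": 0, "rz": 0, "claw": 50}
  ]
}}

```text
time_s: 9.2
tcp_pos: [547.1, 151.2, 189.9]
orientation: [0.624, 0.782, 0.001, -0.0]
wrist_force: [-0.2, -1.2, -0.6]
width: 0.565
grip_force: 0.0
```

```bash
python3 - <<'E'
from st import *
s=robot.capture('scene');t=robot.capture('top')
q=w2p('scene',[(629,-52,50)])[0].astype(int);p=w2p('top',[(629,-52,50)])[0].astype(int);print(q,p)
f=lambda a,q:cv2.resize(a[q[1]-50:q[1]+50,q[0]-40:q[0]+40],(400,500),interpolation=cv2.INTER_CUBIC)
cv2.imwrite('pics/s5.png',np.hstack([f(s,q),f(t,p)]))
print('home axis in crop',(w2p('top',[(629,-52,87),(629,-52,79)])-p+[40,50])*5+[400,0])
E
```

```text
t 9.2 tcp [547.1 151.2 189.9] finger yaw 0.224 zax [ 0.     0.001 -1.   ] F [-0.2 -1.2 -0.6] T [-0.08  0.02  0.04] w 49.8 g 0.0 j [-0.35  0.67 -0.    1.8   0.    0.67 -0.13]
[210 204] [282 164]
home axis in crop [[604.34051908 239.3189434 ]
 [603.66771576 242.09385714]]
```

View pics/s5.png

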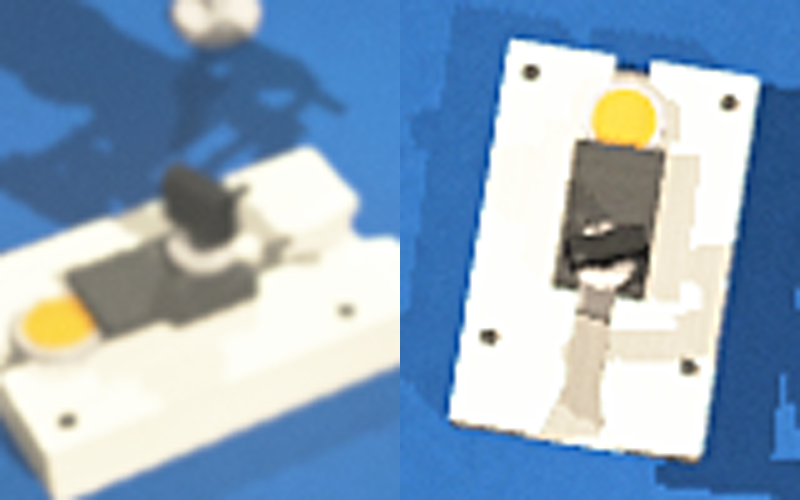

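The nut is at (607,243), against (604,240) predicted for home. The bolt stands upright in the fork with its bar nearly crosswise, so the nut is at about 1.05 rad. The arm is clear, so I'm handing in.

```bash
python3 -c "
from rig import robot
print(robot.job_done())"
```

```text
the job is handed in; nothing more can be done
None
```

The job is handed in: the oblong-footed bolt stands upright in the fork about 1 mm from home, with its nut turned to about 1.05 rad by my estimate; I never went near the round-footed bolt, and no verdict came back.

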